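Put the cleaned microscope optics back in their fitted boxes

ROBOT

A 6-joint arm with a two-finger parallel gripper is mounted at the origin on the work surface. World frame = base frame: x ahead of the robot, y to its left, z up, the work surface at z = 0. Lengths are in m, angles in degrees, forces in N, time in s.
With the tool pointing down it reaches from about 0.4 to 0.825 m from the base axis. Payload 7 kg.
Tool frame: the origin (TCP) lies at the very end of the fingers, on their centre line; the grasp point (between the pads) lies 19 mm behind it; z points along the fingers, y is the line along which they close (so a half turn about z gives the same grasp; the last joint's range is limited). The gripper opens to 88 mm and grips with 3 to 60 N. Pads are 19 mm wide; open, the fingers measure 130 mm over their backs; the gripper's body (78 mm by 193 mm) begins 47 mm behind the grasp point.
Start: joints at [-54.826, 20.546, 0.682, 0, -70.136, -16.507], TCP at [0.216, -0.639, 0.227] pointing down, gripper open.
Joint ranges: [-176.03, 176.03], [-82.01, 121.73], [-58.28, 71.71], [-173.87, 95.51], [-174.79, -0.11], [-173.66, 173.66]. Speed limits (degrees/s): [136.94, 136.94, 172.46, 180, 180, 180].

INTERFACE

Orientations are given as [roll, pitch, yaw] about the fixed x, y, z axes, in that order (R = Rz(yaw) Ry(pitch) Rx(roll)).
In Python, from plant import get_obs, snapshot, camera_params, close_job, boxes_of, cut_out, landmark_of gives the robot as it stands.
- The arm moves only by the shell command python3 -m inch 'ROWS' [OPENING]. ROWS is text: rows parted by semicolons, each of 6 numbers parted by spaces: the shift along the tool's x, y, z in units of 30 cm (1.0 is 30 cm), then the turn, a rotation vector about the tool's x, y, z in units of pi rad (1.0 is pi rad). A call has 1 to 10 rows; each row is the pose to reach, as a shift and turn from the pose commanded when the call began, along the tool's axes at that moment, turning the shorter way round; what a row does not reach only later rows make up. A row lasts 1/12 s, in which the tool goes at most 41.7 mm and 7.16 degrees, less where a joint would pass 70% of its speed; a pose out of reach is approached as far as the arm can. A call with a number of a shift or a turn outside -1 to 1 is refused whole. A call with a gripper value outside its range is refused whole. OPENING is the closure, from -1 (fully open) to 1 (shut), set as the call begins (- or left out, the last holds). The fingers move at their own pace and stop on an object; the grip force is fixed at half the most. Time passes only in rows, so rows that repeat a pose let the fingers close. It gives the time, the measured TCP pose, the force, the opening and the grip force at its end, in the units of the state.
- get_obs(): the state, without advancing time (a new reading comes with each control period).
- snapshot(name): name is "side" or "top"; returns the picture (420x560x3 uint8, red, green, blue); there is no depth.
- camera_params(name): a dict with "mtx" (3x3 intrinsics, pixels), "rvec" (rotation vector, rad) and "tvec" (3), from world to camera coordinates, as OpenCV has them. Camera axes: x right, y down, z forward; pixel columns grow to the right and rows downward; lengths in m; the calibration is good to about 2 mm. A picture is of the moment at which its call begins. camera_params takes no time and is no camera call.
- close_job(): hands the job in; it is judged then, once.
Trained networks look in the newest picture that a camera, given by its name, has taken for a name from the list of things; names that differ only in an ending like _2 or _b are one class to them, and where a whole thing is asked for, a point or a joint stands for the part that bears it (a point fixed in the world has none). Each returns a list of dicts, best first, with "p" (0 to 1); they miss things now and then, are a little off and sometimes report something else, mostly with a low value. They report only what shows in the picture. A call takes as long as a camera call.
- boxes_of(camera, thing): "rect" ([left, top, width, height] in pixels, round what is visible of it).
- cut_out(camera, thing): "pixels" (420x560 bool, what is visible of it) and "rect" ([left, top, width, height] in pixels, round what is visible of it).
- landmark_of(camera, thing): "uv" ([column, row] in pixels: a listed point, or the origin of a listed thing).
The state is a dict: "clock": time; "joint_pos": joint angles; "qvel": joint speeds; "tau": joint torques, N m; "tool_pos": TCP position; "orientation": TCP orientation; "force": force on the tool from outside, world axes, zero at the start; "moment": the same for the moment, N m; "opening": finger opening in m; "gripper_force": force on a finger pad.
Only numpy, scipy, OpenCV 4.12 (cv2) and the standard library are available. Lean on these libraries where they do the work, as an engineer would, in place of code of your own. Each camera call takes 0.05 s, during which the arm holds its last target. There are 200 camera calls.

TASK

The microscope's loose parts have been cleaned: put each one - the auxiliary lens, the eyepiece, the prism block and the blue slide case - back into its own foam-lined box, the one whose cut-out has its outline, so that it sits upright and fully down on the yellow bottom. Set the parts down gently rather than dropping them, let go of all of them, and do not knock over the bottle of cleaning fluid.

Things in the scene. Friction and masses are not known exactly. Their poses are not given: they have to be found in the camera images.
- lens: auxiliary objective lens: squat black ridged cylinder with a silver band and a large bluish glass on top, 56 mm diameter (50 mm for the lowest 6 mm), 30 mm high, about 0.13 kg, lying flat with its glass up. Origin: centre of its underside; z up along its axis; its turn about z does not matter
- eyepiece: eyepiece standing upright: bright steel barrel 30 mm diameter from 0 to 28 mm, above it a black head 36 mm diameter up to 52 mm and a rubber eyecup of 34 mm diameter up to 58 mm, small bluish glass on top, about 0.09 kg. Origin: centre of its underside; z up along its axis; its turn about z does not matter
- prism: beam-splitter prism block: dark grey square block 40 x 40 mm, 38 mm high, with a round brass-rimmed glass port on top and on each of its four sides, about 0.12 kg, standing flat. Origin: centre of its underside; x and y square to its side faces, z up; any quarter turn is alike
- slides: hard blue plastic slide case with a white label on top: 84 mm long (its x), 32 mm wide (its y), 26 mm high, about 0.07 kg, lying flat, label up. Origin: centre of its underside; z up
- lens_box: fixed open cream card box 94 x 94 mm, 15 high, lined with charcoal foam (top 14 mm above the desk); in its middle one large round hole of 70 mm diameter cut through the foam to a yellow bottom 4 mm above the desk. Fits the auxiliary lens with 7 mm to spare all round. Origin: centre of the box's underside, on the desk under the middle of the cut-out; z up
- eyepiece_box: fixed open cream card box 94 x 94 mm, 15 high, lined with charcoal foam (top 14 mm above the desk); in its middle one small round hole of 46 mm diameter cut through the foam to a yellow bottom 4 mm above the desk. Fits the eyepiece's barrel with 8 mm to spare all round. Origin: centre of the box's underside, on the desk under the middle of the cut-out; z up
- prism_box: fixed open cream card box 94 x 94 mm, 15 high, lined with charcoal foam (top 14 mm above the desk); in its middle one square hole of 56 x 56 mm cut through the foam to a yellow bottom 4 mm above the desk. Fits the prism block with 8 mm to spare all round. Origin: centre of the box's underside, on the desk under the middle of the cut-out; x and y square to the hole's sides, z up
- slides_box: fixed open cream card box 124 x 74 mm, 15 high, lined with charcoal foam (top 14 mm above the desk); in its middle one oblong hole of 100 x 48 mm cut through the foam to a yellow bottom 4 mm above the desk. Fits the slide case with 8 mm to spare all round. Origin: centre of the box's underside, on the desk under the middle of the cut-out; x along the hole's long side, z up
- fluid: small amber glass bottle of lens cleaning fluid with a white cap, 34 mm diameter, 72 mm high, loose and standing on the desk among the parts; not to be knocked over. Origin: centre of its underside; z up

How it is judged:
By the outcome, as a careful person would: the job done as asked, in the order asked, and still so for the second after the job is handed in, with the robot touching nothing.
It also fails if it takes over 109 s, if anything falls off the work surface, if the arm or the gripper's body presses on something with over 40 N, if the wrist force passes 120 N, or if a joint passes its speed limit or range.

## Working session

There is one attempt and no reset: what is moved stays moved. The work goes in short steps, Python scripts to look and compute and a shell command to move; the robot and the scene stay as the last step left them, time stands still between calls to the robot, and variables do not carry over. Pictures are saved under pics/ and viewed, at most 14 in all, crops included, and the job is handed in when it is done.

```bash
ls; mkdir -p pics
python3 - <<'E'
from plant import *
import cv2
for n in("top","side"):
    cv2.imwrite(f"pics/{n}0.png",snapshot(n)[:,:,::-1])
o=get_obs();print(o)
E
```

```text
pics
{'clock': 0.1, 'joint_pos': array([-5.48276153e+01,  2.05885931e+01,  6.40516672e-01, -1.57943065e-02,
       -7.01366356e+01, -1.65060332e+01]), 'qvel': array([ 0.02529596, -0.17043934,  0.0496849 ,  0.0660652 , -0.0052264 ,
        0.02286046]), 'tau': array([-1.18828135e-03, -5.84165204e+01,  2.93754208e+01,  7.01563686e+00,
        1.01651932e-02, -5.41978920e-05]), 'tool_pos': array([ 0.21585929, -0.63910712,  0.22571959]), 'orientation': array([ 1.79914560e+02, -9.83342649e-03, -1.61339019e+02]), 'force': array([ 0.14059362, -0.12663311, -0.41590585]), 'moment': array([ 0.01248843, -0.02842476, -0.01964283]), 'gripper_force': 0.0, 'opening': 0.08756338494932885}
```

View pics/top0.png

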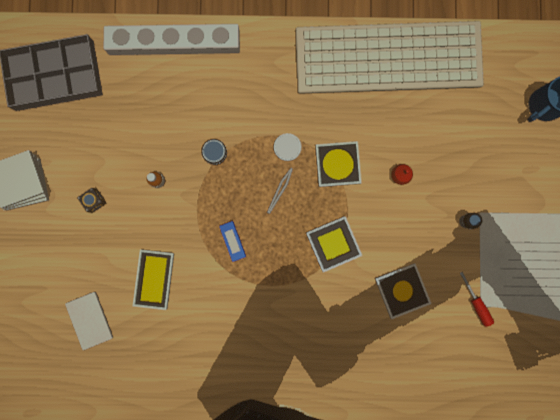

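View pics/side0.png

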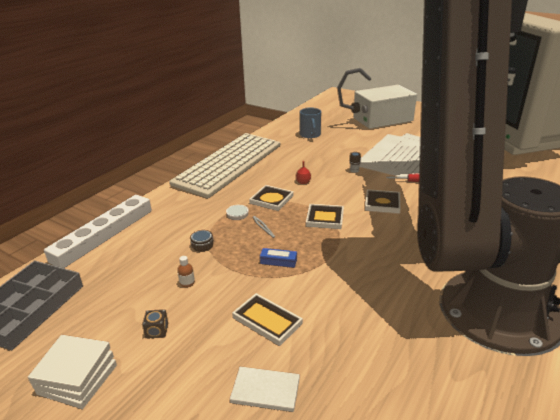

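The top view shows the lens (214,151), prism (91,200), bottle (155,178), slide case (232,240) and eyepiece (472,220). The boxes are lens (338,164), prism (334,244), eyepiece (403,291) and slides (154,279). All of them also show in the side view. Next I triangulate.

```bash
cat > h.py <<'E'
import numpy as np, cv2
from plant import *
P={n:camera_params(n) for n in("top","side")}
def ray(n,uv):
    p=P[n];R=cv2.Rodrigues(np.array(p["rvec"],float))[0];t=np.array(p["tvec"],float).ravel()
    d=R.T@np.linalg.inv(np.array(p["mtx"]))@np.array([uv[0],uv[1],1.]);return -R.T@t,d/np.linalg.norm(d)
def onplane(n,uv,z):
    c,d=ray(n,uv);return c+d*(z-c[2])/d[2]
def tri(a,b):
    A=0;B=0;r=[ray("top",a),ray("side",b)]
    for c,d in r:
        M=np.eye(3)-np.outer(d,d);A=A+M;B=B+M@c
    x=np.linalg.solve(A,B)
    return x,sum(np.linalg.norm((np.eye(3)-np.outer(d,d))@(x-c)) for c,d in r)
def proj(n,X):
    p=P[n];return cv2.projectPoints(np.array(X,float).reshape(-1,1,3),np.array(p["rvec"],float),np.array(p["tvec"],float),np.array(p["mtx"],float),None)[0][:,0]
def outline(n,thing,z):
    m=max(cut_out(n,thing),key=lambda r:r["p"]);M=m["pixels"].astype(np.uint8)
    c=max(cv2.findContours(M,0,1)[0],key=cv2.contourArea)[:,0]
    return m["p"],np.array([onplane(n,q,z)[:2] for q in c])
def tf(p): # tool->delta helper
    pass
E
python3 - <<'E'
from h import *
np.set_printoptions(precision=4,suppress=True)
c,_=ray("top",(280,210));print("cam",c, ray("side",(280,210)))
for n in P: snapshot(n)
H=dict(lens=.03,eyepiece=.055,prism=.038,slides=.026,lens_box=.015,eyepiece_box=.015,prism_box=.015,slides_box=.015,fluid=.072)
for t in H:
    a=landmark_of("top",t);b=landmark_of("side",t)
    if a and b:
        x,e=tri(a[0]["uv"],b[0]["uv"]);print(t,"tri",x,"gap %.4f"%e,[round(r["p"],2) for r in a+b],a[0]["uv"],b[0]["uv"],"z0:",onplane("top",a[0]["uv"],0)[:2],onplane("side",b[0]["uv"],0)[:2])
    else: print(t,a,b)
    r=cut_out("top",t)
    if r:
        p,o=outline("top",t,H[t]);q=cv2.minAreaRect((o*1000).astype(np.float32));print("   rect mm",q,p)
E
```

```text
cam [0.4688 0.0066 1.2176] (array([-0.0295,  0.8474,  0.7038]), array([ 0.4734, -0.7047, -0.5285]))
lens tri [ 0.6767  0.1541 -0.0024] gap 0.0068 [0.85, 0.7] [213.7, 154.9] [200.0, 246.9] z0: [0.6735 0.1517] [0.6776 0.1579]
   rect mm ((674.9314575195312, 148.7361297607422), (58.264434814453125, 54.65803527832031), 45.743408203125) 0.63
eyepiece tri [ 0.5335 -0.4085  0.0016] gap 0.0027 [0.5, 0.57, 0.54, 0.45] [462.2, 220.4] [351.5, 170.2] z0: [ 0.5324 -0.4097] [ 0.5358 -0.4105]
   rect mm ((528.4544677734375, -407.7154541015625), (34.389503479003906, 47.58659744262695), 0.7349859476089478) 0.61
prism tri [0.5598 0.4171 0.0021] gap 0.0025 [0.83, 0.58, 0.69] [93.7, 203.0] [159.2, 330.2] z0: [0.5609 0.4187] [0.5604 0.4153]
   rect mm ((650.0706176757812, -124.61573791503906), (93.15628051757812, 92.92584228515625), 5.052016735076904) 0.7
slides tri [ 0.4745  0.1082 -0.0039] gap 0.0010 [0.88, 0.93] [231.4, 243.1] [279.1, 263.9] z0: [0.4749 0.1081] [0.4713 0.112 ]
   rect mm ((478.9689636230469, 104.37594604492188), (84.20513153076172, 32.99514389038086), 22.436004638671875) 0.76
lens_box
[... 485 characters left out ...]
p 0.0060 [0.62, 0.67] [335.2, 242.1] [326.1, 217.4] z0: [ 0.4801 -0.1242] [ 0.4728 -0.1236]
   rect mm ((391.7844543457031, 277.8189392089844), (77.11697387695312, 125.74615478515625), 84.5090103149414) 0.72
slides_box tri [ 0.3923  0.2733 -0.0034] gap 0.0045 [0.85, 0.95] [156.3, 278.4] [269.5, 319.7] z0: [0.3944 0.2738] [0.3883 0.275 ]
   rect mm ((392.9128723144531, 277.6794738769531), (76.64427947998047, 123.2853012084961), 84.57868194580078) 0.71
fluid tri [0.6115 0.2793 0.0045] gap 0.0060 [0.83, 0.63, 0.55] [155.2, 180.1] [187.6, 281.9] z0: [0.6144 0.2823] [0.6127 0.2744]
   rect mm ((667.10302734375, 143.16574096679688), (54.723384857177734, 49.70942687988281), 45.740543365478516) 0.69
```

```bash
cat > fit.py <<'E'
from h import *
from scipy.optimize import minimize
def ring(r,z):
    a=np.linspace(0,2*np.pi,32,endpoint=False);return [(r*np.cos(t),r*np.sin(t),z) for t in a]
def box(a,b,z0,z1): return [(i*a/2,j*b/2,z) for i in(-1,1) for j in(-1,1) for z in(z0,z1)]
# every model is a union of convex pieces
M=dict(lens=[ring(.025,0)+ring(.025,.006),ring(.028,.006)+ring(.028,.03)],eyepiece=[ring(.015,0)+ring(.015,.028),ring(.018,.028)+ring(.018,.052)+ring(.017,.058)],
 prism=[box(.04,.04,0,.038)],slides=[box(.084,.032,0,.026)],lens_box=[box(.094,.094,0,.015)],eyepiece_box=[box(.094,.094,0,.015)],prism_box=[box(.094,.094,0,.015)],
 slides_box=[box(.124,.074,0,.015)],fluid=[ring(.017,0)+ring(.017,.05),ring(.008,.05)+ring(.008,.072)])
S=4
def sil(n,t,x):
    c,s=np.cos(x[3]),np.sin(x[3]);R=np.array([[c,-s,0],[s,c,0],[0,0,1]])
    im=np.zeros((420,560),np.uint8);sh=np.zeros((420*S,560*S),np.uint8)
    for p in M[t]:
        q=proj(n,np.array(p)@R.T+x[:3]);h=cv2.convexHull(((q+.5)*S*16).astype(np.int32));cv2.fillConvexPoly(sh,h,255,shift=4)
    return cv2.resize(sh,(560,420),interpolation=cv2.INTER_AREA)/255.
def mask(n,t,x0,shots=3):
    best=None
    c=proj(n,[x0[:3]+np.array([0,0,.015])])[0]
    for _ in range(shots):
        for r in cut_out(n,t):
            l,tp,w,h=r["rect"];d=np.hypot(l+w/2-c[0],tp+h/2-c[1])
            if d<14: return r["pixels"].astype(float),r["p"]
    return None,0
def fit(t,x0,yaw=None,masks=None,cams=("top","side"),freez=True,z=0.):
    ms={}
    for n in cams:
        m,p=mask(n,t,np.array(x0))
        if m is not None: ms[n]=m
    sym=t in("lens","eyepiece","fluid")
    def cost(v,cs):
        x=[v[0],v[1],v[3] if len(v)>3 else z,v[2]];e=0
        for n in cs:
            s=sil(n,t,x);e+=1-np.minimum(s,ms[n]).sum()/np.maximum(s,ms[n]).sum()
        return e
    def run(cs,wz):
        b=None
        for y in ([0] if sym else ([yaw] if yaw is not None else np.radians([0,30,60,90,120,150]))):
            v=[x0[0],x0[1],y]+([0.] if wz else [])
            si=np.array([v]+[np.array(v)+d for d in np.diag([.01,.01,.3]+([.01] if wz else []))])
            r=minimize(cost,v,args=(cs,),method="Nelder-Mead",options=dict(initial_simplex=si,xatol=1e-4,fatol=1e-4,maxiter=150))
            if b is None or r.fun<b.fun:b=r
        return b
    out={"+".join(cs):run(cs,wz) for cs,wz in [([n],False) for n in ms]+([(list(ms),True)] if len(ms)==2 else [])}
    for k,r in out.items(): print(t,k,np.round(r.x[:2],4),"yaw %.1f"%np.degrees(r.x[2]),"z %.4f"%(r.x[3] if len(r.x)>3 else z),"cost %.3f"%r.fun,flush=True)
    return out
E
python3 - <<'E'
from fit import *
for n in P: snapshot(n)
for t,x in dict(lens=(.675,.152,0),eyepiece=(.533,-.409,0),prism=(.56,.417,0),slides=(.475,.106,0),lens_box=(.65,-.125,0),eyepiece_box=(.374,-.27,0),prism_box=(.478,-.125,0),slides_box=(.392,.276,0),fluid=(.612,.28,0)).items():
    fit(t,x)
E
```

```text
lens top [0.6773 0.1503] yaw 6.5 z 0.0000 cost 0.044
lens side [0.6778 0.1514] yaw 12.3 z 0.0000 cost 0.118
lens top+side [0.6779 0.1507] yaw 12.3 z -0.0029 cost 0.161
eyepiece top [ 0.5303 -0.4156] yaw 26.6 z 0.0000 cost 0.103
eyepiece side [ 0.5311 -0.4151] yaw 11.5 z 0.0000 cost 0.076
eyepiece top+side [ 0.5307 -0.4151] yaw 19.3 z 0.0002 cost 0.187
prism top [0.5655 0.4164] yaw 35.6 z 0.0000 cost 0.072
prism side [0.5659 0.4175] yaw 34.2 z 0.0000 cost 0.054
prism top+side [0.5661 0.4171] yaw 35.7 z -0.0007 cost 0.129
slides side [0.4787 0.1047] yaw 22.8 z 0.0000 cost 0.057
lens_box top [ 0.6545 -0.1274] yaw 94.7 z 0.0000 cost 0.027
lens_box side [ 0.6563 -0.1282] yaw 5.0 z 0.0000 cost 0.035
lens_box top+side [ 0.6547 -0.1271] yaw 4.8 z 0.0010 cost 0.066
eyepiece_box top [ 0.3746 -0.2721] yaw 22.7 z 0.0000 cost 0.046
eyepiece_box side [ 0.375  -0.2731] yaw 21.6 z 0.0000 cost 0.035
eyepiece_box top+side [ 0.3747 -0.272 ] yaw 21.6 z 0.0007 cost 0.082
prism_box top [ 0.4757 -0.1191] yaw 24.0 z 0.0000 cost 0.030
prism_box side [ 0.4775 -0.1199] yaw 23.3 z 0.0000 cost 0.046
prism_box top+side [ 0.4762 -0.1186] yaw 23.5 z 0.0012 cost 0.086
slides_box top [0.3925 0.2793] yaw 174.3 z 0.0000 cost 0.045
slides_box side [0.3934 0.2788] yaw 174.3 z 0.0000 cost 0.026
slides_box top+side [0.3928 0.2792] yaw 174.1 z 0.0005 cost 0.073
fluid top [0.6117 0.2763] yaw 19.0 z 0.0000 cost 0.107
fluid side [0.6172 0.2731] yaw -3.3 z 0.0000 cost 0.197
fluid top+side [0.6126 0.2775] yaw 9.8 z -0.0003 cost 0.326
```

All fits agree between the views: about 1–2 mm in position, height ≈ 0, and sizes as listed. Next is a small helper that converts a world target into move units.

```bash
cat > to.py <<'E'
import sys,numpy as np
from plant import get_obs
o=get_obs();x,y,z,yaw=map(float,sys.argv[1:5]);p=o["tool_pos"];w=o["orientation"];a=np.radians(w[2])
d=np.array([x,y,z])-p
s=np.array([d[0]*np.cos(a)+d[1]*np.sin(a),d[0]*np.sin(a)-d[1]*np.cos(a),-d[2]])/.3
t=-((yaw-w[2]+180)%360-180)/180
print("t %.2f"%o["clock"],"pos",np.round(p,4),"rpy",np.round(w,1),"j",np.round(o["joint_pos"],0),"shift",np.round(s,4),"turn %.4f"%t)
E
python3 to.py .678 .151 .226 -161.3; python3 -m inch '0 0.02 0 0 0 0;0 0.05 0 0 0 0;0 0.05 0 0 0 0' -1; python3 to.py .678 .151 .226 -161.3
```

```text
t 3.10 pos [ 0.216  -0.6395  0.2266] rpy [-180.     0.  -161.3] j [-55.  21.   1.  -0. -70. -17.] shift [-2.3022e+00  2.0035e+00  1.9000e-03] turn -0.0002
clock: 3.35
tool_pos: [0.2106, -0.6237, 0.2268]
orientation: [180.0, 0.0, -161.3]
force: [-0.7, 0.4, -0.2]
opening: 0.0877
gripper_force: 0.0
t 3.35 pos [ 0.2106 -0.6237  0.2268] rpy [ 180.     0.  -161.3] j [-54.  19.  -2.  -0. -69. -17.] shift [-2.3022  1.9483  0.0026] turn -0.0002
```

```bash
python3 -m inch '-0.03 0.02 0 0 0 0;-0.1 0.08 0 0 0 0;-0.2 0.16 0 0 0 0;-0.3 0.24 0 0 0 0;-0.4 0.32 0 0 0 0;-0.5 0.4 0 0 0 0;-0.58 0.48 0 0 0 0;-0.66 0.56 0 0 0 0;-0.74 0.62 0 0 0 0;-0.8 0.68 0 0 0 0'|tail -6|head -2; python3 -m inch '-0.1 0.08 0 0 0 0;-0.2 0.17 0 0 0 0;-0.3 0.25 0 0 0 0;-0.4 0.33 0 0 0 0;-0.5 0.42 0 0 0 0;-0.6 0.5 0 0 0 0;-0.7 0.58 0 0 0 0;-0.78 0.65 0 0 0 0;-0.8 0.68 0 0 0 0;-0.8 0.68 0 0 0 0'|head -2;python3 to.py .678 .151 .08 -161.3
```

```text
clock: 4.18
tool_pos: [0.3744, -0.3531, 0.2271]
clock: 5.02
tool_pos: [0.5361, -0.0824, 0.2264]
t 5.02 pos [ 0.5361 -0.0824  0.2264] rpy [ 180.     0.  -161.2] j [ 12.   8. -16.  -0. -66. -83.] shift [-0.6989  0.5835  0.4881] turn 0.0008
```

```bash
python3 -m inch '-0.05 0.04 0 0 0 0;-0.14 0.12 0 0 0 0;-0.24 0.2 0 0 0 0;-0.34 0.28 0.05 0 0 0;-0.44 0.36 0.1 0 0 0;-0.54 0.44 0.18 0 0 0;-0.62 0.52 0.28 0 0 0;-0.68 0.57 0.38 0 0 0;-0.699 0.5835 0.46 0 0 0;-0.699 0.5835 0.488 0 0 0' >/dev/null; python3 -m inch '0 0 0 0 0 0;0 0 0 0 0 0'>/dev/null;python3 to.py .678 .151 .0145 -161.3
```

```text
t 6.02 pos [0.6778 0.1468 0.0808] rpy [-180.    -0.  -161.4] j [  28.   29.   -7.    0.  -55. -100.] shift [-0.005   0.0132  0.2211] turn -0.0003
```

Run:
```python
from h import *
cv2.imwrite("pics/s1.png",cv2.resize(snapshot("side")[170:310,120:340],None,fx=3,fy=3)[:,:,::-1])
```

```text
(no output)
```

View pics/s1.png

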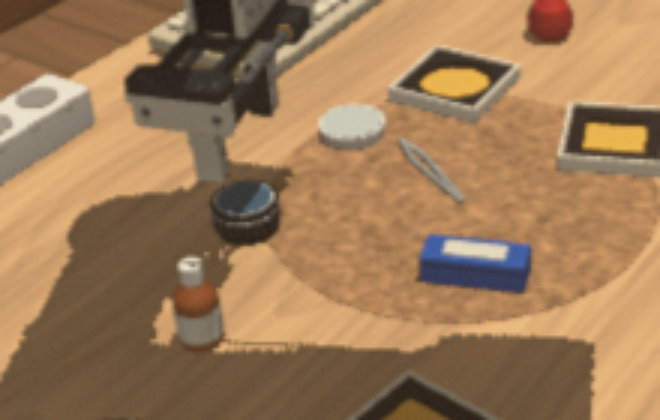

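The gripper is above the lens: near finger at crop (210,175), lens at (245,212). I'll check that the projected near-finger tip falls there.

```bash
python3 -c "
from h import *
print((proj('side',[[.6778-.32*.054,.1468+.947*.054,.0808],[.6778+.32*.054,.1468-.947*.054,.0808]])-[120,170])*3)"; python3 -m inch '-0.005 0.013 0.03 0 0 0;-0.005 0.013 0.08 0 0 0;-0.005 0.013 0.12 0 0 0;-0.005 0.013 0.16 0 0 0;-0.005 0.013 0.19 0 0 0;-0.005 0.013 0.21 0 0 0;-0.005 0.013 0.221 0 0 0;-0.005 0.013 0.221 0 0 0;-0.005 0.013 0.221 0 0 0'; python3 to.py .678 .151 .0145 -161.3
```

```text
[[210.77231607 179.75179315]
 [262.4752143  108.88452137]]
clock: 6.82
tool_pos: [0.6784, 0.1521, 0.0139]
orientation: [-180.0, 0.0, -161.3]
force: [1.0, 0.3, 0.7]
opening: 0.0878
gripper_force: 0.0
t 6.82 pos [0.6784 0.1521 0.0139] rpy [-180.     0.  -161.3] j [  29.   33.  -10.    0.  -48. -100.] shift [ 0.0024 -0.0029 -0.0018] turn -0.0001
```

```bash
python3 -m inch '0 0 0 0 0 0;0 0 0 0 0 0;0 0 0 0 0 0;0 0 0 0 0 0;0 0 0 0 0 0;0 0 0 0 0 0;0 0 0 0 0 0;0 0 0 0 0 0' 1; python3 -m inch '0 0 -0.02 0 0 0;0 0 -0.06 0 0 0;0 0 -0.12 0 0 0;0 0 -0.2 0 0 0;0 0 -0.28 0 0 0;0 0 -0.3 0 0 0;0 0 -0.3 0 0 0'; python3 to.py .6547 -.1272 .06 -161.3
```

```text
clock: 7.48
tool_pos: [0.6782, 0.1521, 0.014]
orientation: [-180.0, 0.0, -161.3]
force: [-0.3, 1.1, 1.0]
opening: 0.0544
gripper_force: 30.0
clock: 8.07
tool_pos: [0.6798, 0.1527, 0.1075]
orientation: [180.0, 0.3, -161.3]
force: [0.3, 0.1, -2.0]
opening: 0.054
gripper_force: 30.0
t 8.07 pos [0.6798 0.1527 0.1075] rpy [ 180.     0.3 -161.3] j [  29.   27.   -5.    0.  -57. -100.] shift [ 0.378  -0.857   0.1582] turn -0.0001
```

```bash
python3 -m inch '0.02 -0.04 0 0 0 0;0.06 -0.13 0 0 0 0;0.1 -0.23 0 0 0 0;0.15 -0.34 0 0 0 0;0.2 -0.46 0 0 0 0;0.26 -0.58 0 0 0 0;0.3 -0.69 0 0 0 0;0.34 -0.78 0 0 0 0;0.365 -0.83 0 0 0 0;0.378 -0.857 0 0 0 0' >/dev/null; python3 -m inch '0 0 0 0 0 0;0 0 0 0 0 0;0 0 0 0 0 0'>/dev/null;python3 to.py .6547 -.1272 .0186 -161.3
python3 - <<'E'
from fit import *
for n in P: im=snapshot(n)
cv2.imwrite("pics/s2.png",cv2.resize(im[100:240,160:380],None,fx=3,fy=3)[:,:,::-1])
fit("lens",(.655,-.127,.09),cams=("side",),z=.094)
E
```

```text
t 9.15 pos [ 0.6528 -0.1271  0.1033] rpy [ 180.    -0.  -161.3] j [  6.  25.  -9.  -0. -56. -77.] shift [-0.0058 -0.0023  0.2823] turn -0.0000
lens side [ 0.6422 -0.1299] yaw 12.0 z 0.0940 cost 0.563
```

View pics/s2.png

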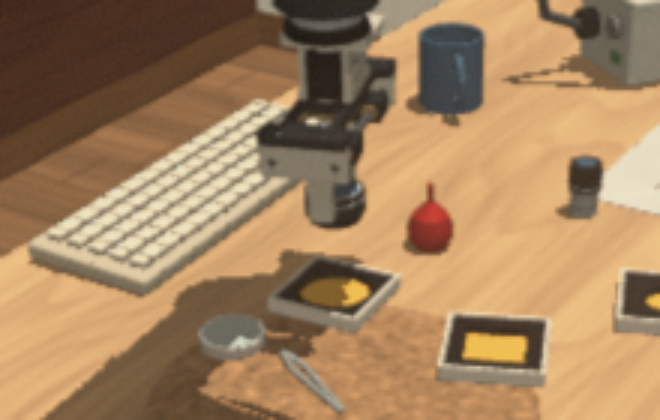

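The lens hangs level between the fingers at crop (337,200), above its box at (335,292). Lowering now.

```bash
python3 -m inch '-0.006 -0.002 0.04 0 0 0;-0.006 -0.002 0.1 0 0 0;-0.006 -0.002 0.15 0 0 0;-0.006 -0.002 0.19 0 0 0;-0.006 -0.002 0.22 0 0 0;-0.006 -0.002 0.24 0 0 0;-0.006 -0.002 0.25 0 0 0;-0.006 -0.002 0.26 0 0 0;-0.006 -0.002 0.265 0 0 0;-0.006 -0.002 0.265 0 0 0'; python3 to.py .6547 -.1272 .0183 -161.3
```

```text
clock: 10.13
tool_pos: [0.6552, -0.1278, 0.0246]
orientation: [-180.0, 0.0, -161.3]
force: [0.1, -0.2, -0.4]
opening: 0.0544
gripper_force: 30.0
t 10.13 pos [ 0.6552 -0.1278  0.0246] rpy [-180.     0.  -161.3] j [  6.  30. -13.   0. -47. -77.] shift [0.0008 0.0025 0.0209] turn -0.0002
```

```bash
python3 -m inch '0 0 0.005 0 0 0;0 0 0.01 0 0 0;0 0 0.014 0 0 0;0 0 0.017 0 0 0;0 0 0.02 0 0 0;0 0 0.022 0 0 0;0 0 0.022 0 0 0;0 0 0.022 0 0 0'
```

```text
clock: 10.8
tool_pos: [0.655, -0.1278, 0.018]
orientation: [-180.0, 0.0, -161.3]
force: [-1.9, 1.1, 2.0]
opening: 0.0544
gripper_force: 30.0
```

```bash
python3 -m inch '0 0 0 0 0 0;0 0 0 0 0 0;0 0 0 0 0 0;0 0 0 0 0 0;0 0 0 0 0 0;0 0 0 0 0 0' -1; python3 -m inch '0 0 -0.04 0 0 0;0 0 -0.12 0 0 0;0 0 -0.24 0 0 0;0 0 -0.36 0 0 0;0 0 -0.44 0 0 0;0 0 -0.5 0 0 0;0 0 -0.5 0 0 0' |tail -3;python3 to.py .5307 -.4152 .12 -161.3
```

```text
clock: 11.3
tool_pos: [0.655, -0.1278, 0.0177]
orientation: [180.0, -0.0, -161.3]
force: [0.1, 1.0, 0.3]
opening: 0.0855
gripper_force: 0.0
force: [0.6, -0.7, 0.4]
opening: 0.0877
gripper_force: 0.0
t 11.88 pos [ 0.6574 -0.1281  0.1743] rpy [-179.8    0.4 -161.3] j [  6.  22.  -5.   0. -63. -77.] shift [ 0.7069 -0.7708  0.1808] turn 0.0001
```

```bash
python3 -m inch '0.03 -0.03 0 0 0 0;0.1 -0.1 0 0 0 0;0.18 -0.2 0 0 0 0;0.27 -0.3 0 0 0 0;0.36 -0.4 0 0 0 0;0.45 -0.5 0 0 0 0;0.54 -0.6 0.02 0 0 0;0.62 -0.68 0.06 0 0 0;0.68 -0.74 0.12 0 0 0;0.707 -0.771 0.18 0 0 0'>/dev/null;  python3 -m inch '0 0 0 0 0 0;0 0 0 0 0 0;0 0 0 0 0 0'>/dev/null;python3 to.py .5307 -.4152 .024 -161.3
python3 - <<'E'
from fit import *
ims={n:snapshot(n) for n in P}
fit("lens",(.6547,-.1272,0.005),z=.004)
a=cv2.resize(ims["side"][130:230,220:400],None,fx=4,fy=4)[:,:,::-1]
cv2.imwrite("pics/s3.png",a)
E
```

```text
t 12.97 pos [ 0.5281 -0.4149  0.1142] rpy [-180.    -0.  -161.3] j [-22.  25.  -8.   0. -57. -50.] shift [-0.0079 -0.0038  0.3007] turn -0.0002
lens top [ 0.6536 -0.1299] yaw 6.6 z 0.0040 cost 0.039
```

View pics/s3.png

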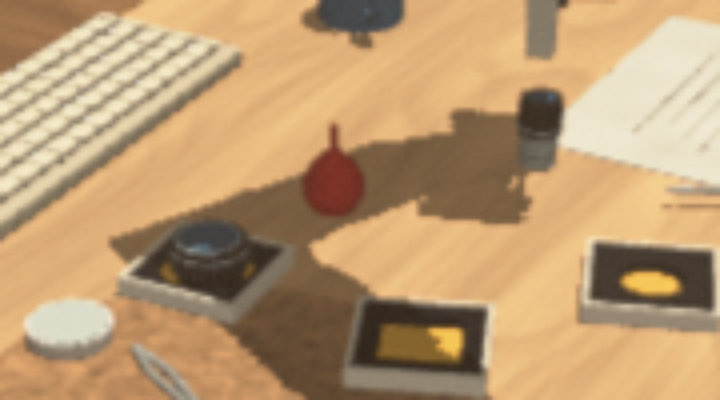

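The lens sits level and centred in its hole at crop (210,250), with the fit 3 mm from the box centre. The eyepiece stands at (540,130) under the gripper, so I descend on it.

```bash
python3 -m inch '-0.008 -0.004 0.04 0 0 0;-0.008 -0.004 0.1 0 0 0;-0.008 -0.004 0.16 0 0 0;-0.008 -0.004 0.21 0 0 0;-0.008 -0.004 0.25 0 0 0;-0.008 -0.004 0.28 0 0 0;-0.008 -0.004 0.3 0 0 0;-0.008 -0.004 0.3 0 0 0;-0.008 -0.004 0.3 0 0 0' |head -3; python3 -m inch '0 0 0 0 0 0;0 0 0 0 0 0;0 0 0 0 0 0;0 0 0 0 0 0;0 0 0 0 0 0;0 0 0 0 0 0;0 0 0 0 0 0;0 0 0 0 0 0;0 0 0 0 0 0' 1; python3 -m inch '0 0 -0.02 0 0 0;0 0 -0.06 0 0 0;0 0 -0.12 0 0 0;0 0 -0.2 0 0 0;0 0 -0.28 0 0 0;0 0 -0.33 0 0 0;0 0 -0.35 0 0 0;0 0 -0.35 0 0 0';python3 to.py .3747 -.2722 .12 -161.3
```

```text
clock: 14.02
tool_pos: [0.5309, -0.4153, 0.0238]
orientation: [-180.0, -0.0, -161.3]
clock: 14.77
tool_pos: [0.5306, -0.4152, 0.0237]
orientation: [180.0, -0.0, -161.3]
force: [0.9, -0.0, 0.0]
opening: 0.0354
gripper_force: 30.0
clock: 15.43
tool_pos: [0.5317, -0.4157, 0.1315]
orientation: [-179.8, 0.2, -161.3]
force: [0.0, -0.5, -0.6]
opening: 0.0354
gripper_force: 30.0
t 15.43 pos [ 0.5317 -0.4157  0.1315] rpy [-179.8    0.2 -161.3] j [-22.  24.  -7.   0. -59. -50.] shift [0.3425 0.6208 0.0384] turn -0.0002
```

```bash
python3 -m inch '0.02 0.03 0 0 0 0;0.05 0.1 0 0 0 0;0.1 0.18 0 0 0 0;0.15 0.27 0 0 0 0;0.2 0.36 0 0 0 0;0.25 0.45 0 0 0 0;0.29 0.53 0 0 0 0;0.325 0.59 0 0 0 0;0.342 0.621 0.02 0 0 0;0.342 0.621 0.038 0 0 0'>/dev/null;  python3 -m inch '0 0 0 0 0 0;0 0 0 0 0 0;0 0 0 0 0 0'>/dev/null;python3 to.py .3747 -.2722 .0278 -161.3
python3 - <<'E'
from h import *
cv2.imwrite("pics/s4.png",cv2.resize(snapshot("side")[110:230,320:460],None,fx=4,fy=4)[:,:,::-1])
E
```

```text
t 16.52 pos [ 0.3744 -0.272   0.1171] rpy [ 180.    -0.  -161.3] j [-11.   7. -34.   0. -49. -60.] shift [-0.0006 -0.001   0.2977] turn -0.0002
```

View pics/s4.png

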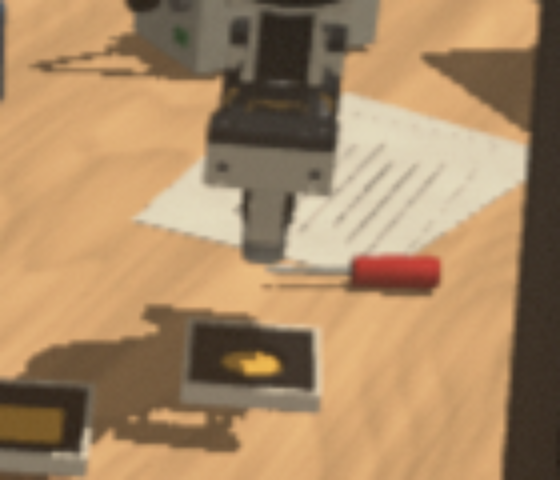

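The eyepiece hangs upright at crop (262,245), above its box at (252,365). Lowering.

```bash
python3 -m inch '0 0 0.04 0 0 0;0 0 0.1 0 0 0;0 0 0.15 0 0 0;0 0 0.19 0 0 0;0 0 0.22 0 0 0;0 0 0.245 0 0 0;0 0 0.26 0 0 0;0 0 0.27 0 0 0;0 0 0.28 0 0 0;0 0 0.28 0 0 0'|head -4; python3 to.py .3747 -.2722 .0278 -161.3;  python3 -m inch '0 0 0.005 0 0 0;0 0 0.01 0 0 0;0 0 0.013 0 0 0;0 0 0.016 0 0 0;0 0 0.018 0 0 0;0 0 0.018 0 0 0;0 0 0.018 0 0 0'
```

```text
clock: 17.4
tool_pos: [0.3739, -0.2716, 0.0332]
orientation: [180.0, -0.0, -161.3]
force: [0.1, 0.8, -1.4]
t 17.40 pos [ 0.3739 -0.2716  0.0332] rpy [ 180.    -0.  -161.3] j [-11.  14. -40.  -0. -37. -60.] shift [-0.0018 -0.0028  0.018 ] turn -0.0002
clock: 17.98
tool_pos: [0.3739, -0.2716, 0.028]
orientation: [-180.0, 0.0, -161.3]
force: [-0.3, -1.0, -0.5]
opening: 0.0352
gripper_force: 30.0
```

```bash
python3 -m inch '0 0 0.001 0 0 0;0 0 0.002 0 0 0;0 0 0.002 0 0 0;0 0 0.002 0 0 0'; python3 -m inch '0 0 0 0 0 0;0 0 0 0 0 0;0 0 0 0 0 0;0 0 0 0 0 0;0 0 0 0 0 0;0 0 0 0 0 0;0 0 0 0 0 0' -1|tail -2; python3 -m inch '0 0 -0.04 0 0 0;0 0 -0.12 0 0 0;0 0 -0.24 0 0 0;0 0 -0.36 0 0 0;0 0 -0.48 0 0 0;0 0 -0.56 0 0 0;0 0 -0.6 0 0 0;0 0 -0.6 0 0 0' |tail -3;python3 to.py .5658 .417 .2 -144.4
```

```text
clock: 18.32
tool_pos: [0.374, -0.2716, 0.0276]
orientation: [-180.0, 0.0, -161.3]
force: [-1.1, 0.6, 5.0]
opening: 0.0354
gripper_force: 30.0
opening: 0.0764
gripper_force: 0.0
force: [0.3, -0.7, 0.5]
opening: 0.0874
gripper_force: 0.0
t 19.57 pos [ 0.3755 -0.2722  0.2107] rpy [-179.8    0.3 -161.3] j [-11.   1. -26.   0. -62. -60.] shift [-1.3371  1.9728  0.0358] turn -0.0940
```

```bash
python3 -m inch '-0.02 0.03 0 0 0 0;-0.07 0.1 0 0 0 0;-0.14 0.2 0 0 0 0;-0.21 0.3 0 0 0 0;-0.28 0.4 0 0 0 0;-0.35 0.5 0 0 0 0;-0.42 0.61 0 0 0 0;-0.49 0.72 0 0 0 0;-0.56 0.83 0 0 0 0;-0.63 0.93 0 0 0 0'>/dev/null; python3 -m inch '-0.06 0.09 0 0 0 0;-0.12 0.18 0 0 0 0;-0.18 0.26 0 0 0 0;-0.24 0.34 0 0 0 0;-0.3 0.41 0 0 0 0;-0.34 0.48 0 0 0 0;-0.38 0.54 0 0 0 0;-0.4 0.59 0 0 0 0'|head -3
python3 to.py .5658 .417 .12 -144.4
python3 - <<'E'
from fit import *
ims={n:snapshot(n) for n in P}
fit("eyepiece",(.374,-.272,0.005),z=.004)
cv2.imwrite("pics/s5.png",np.hstack([cv2.resize(ims["side"][160:230,340:420],None,fx=5,fy=5),cv2.resize(ims["top"][255:325,365:440],None,fx=5,fy=5)])[:,:,::-1])
E
```

```text
clock: 21.07
tool_pos: [0.5208, 0.2608, 0.2057]
orientation: [-180.0, -0.1, -161.3]
t 21.07 pos [0.5208 0.2608 0.2057] rpy [-1.800e+02 -1.000e-01 -1.613e+02] j [  46.   13.  -13.   -0.  -64. -117.] shift [-0.3091  0.445   0.2858] turn -0.0940
eyepiece top [ 0.3737 -0.272 ] yaw 4.4 z 0.0040 cost 0.068
eyepiece side [ 0.3772 -0.277 ] yaw 3.6 z 0.0040 cost 0.187
eyepiece top+side [ 0.3742 -0.2711] yaw -4.5 z 0.0075 cost 0.274
```

View pics/s5.png

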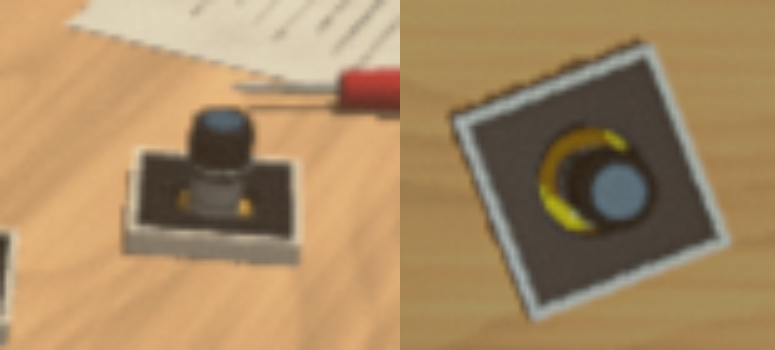

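The eyepiece stands upright in its hole, with the yellow bottom visible around the barrel (side crop (217,190)). Next is the prism.

```bash
python3 -m inch '-0.03 0.04 0 0 0 -0.01;-0.08 0.11 0 0 0 -0.03;-0.14 0.2 0 0 0 -0.05;-0.2 0.29 0.02 0 0 -0.07;-0.25 0.36 0.06 0 0 -0.085;-0.29 0.42 0.12 0 0 -0.094;-0.309 0.445 0.2 0 0 -0.094;-0.309 0.445 0.25 0 0 -0.094;-0.309 0.445 0.286 0 0 -0.094;-0.309 0.445 0.286 0 0 -0.094'>/dev/null; python3 -m inch '0 0 0 0 0 0;0 0 0 0 0 0'>/dev/null;python3 to.py .5658 .417 .0165 -144.4
```

```text
t 22.27 pos [0.5665 0.4154 0.1232] rpy [ 1.800e+02  1.000e-01 -1.444e+02] j [  52.   27.   -3.    0.  -60. -107.] shift [-0.0012  0.0055  0.3557] turn -0.0001
```

```bash
python3 -m inch '0 0.005 0.04 0 0 0;0 0.005 0.1 0 0 0;0 0.005 0.17 0 0 0;0 0.005 0.23 0 0 0;0 0.005 0.28 0 0 0;0 0.005 0.32 0 0 0;0 0.005 0.345 0 0 0;0 0.005 0.356 0 0 0;0 0.005 0.356 0 0 0;0 0.005 0.356 0 0 0' |head -4; python3 -m inch '0 0 0 0 0 0;0 0 0 0 0 0;0 0 0 0 0 0;0 0 0 0 0 0;0 0 0 0 0 0;0 0 0 0 0 0;0 0 0 0 0 0;0 0 0 0 0 0;0 0 0 0 0 0' 1; python3 -m inch '0 0 -0.02 0 0 0;0 0 -0.06 0 0 0;0 0 -0.12 0 0 0;0 0 -0.2 0 0 0;0 0 -0.3 0 0 0;0 0 -0.4 0 0 0;0 0 -0.48 0 0 0;0 0 -0.5 0 0 0;0 0 -0.5 0 0 0';python3 to.py .4765 -.1191 .17 -156.5
```

```text
clock: 23.1
tool_pos: [0.5653, 0.4171, 0.0155]
orientation: [180.0, 0.1, -144.4]
force: [0.5, -0.1, -1.0]
clock: 23.85
tool_pos: [0.5649, 0.4168, 0.0148]
orientation: [180.0, 0.0, -144.4]
force: [-0.3, -0.6, 0.9]
opening: 0.04
gripper_force: 30.0
clock: 24.6
tool_pos: [0.5659, 0.4177, 0.1689]
orientation: [179.9, 0.3, -144.4]
force: [-0.1, -1.2, -1.4]
opening: 0.0399
gripper_force: 30.0
t 24.60 pos [0.5659 0.4177 0.1689] rpy [ 179.9    0.3 -144.4] j [  52.   25.   -0.    0.  -65. -107.] shift [ 1.2841 -1.2814 -0.0037] turn 0.0672
```

```bash
python3 -m inch '0.02 -0.02 0 0 0 0;0.07 -0.07 0 0 0 0;0.14 -0.14 0 0 0 0;0.21 -0.21 0 0 0 0;0.28 -0.28 0 0 0 0;0.36 -0.36 0 0 0 0;0.44 -0.44 0 0 0 0;0.52 -0.52 0 0 0 0;0.6 -0.6 0 0 0 0;0.67 -0.67 0 0 0 0'>/dev/null; python3 -m inch '0.07 -0.07 0 0 0 0.01;0.14 -0.14 0 0 0 0.02;0.22 -0.22 0 0 0 0.03;0.3 -0.3 0 0 0 0.04;0.38 -0.38 0 0 0 0.05;0.46 -0.46 0 0 0 0.06;0.53 -0.53 0.05 0 0 0.067;0.58 -0.58 0.1 0 0 0.067;0.61 -0.607 0.15 0 0 0.067;0.614 -0.611 0.18 0 0 0.067'>/dev/null;  python3 -m inch '0 0 0 0 0 0;0 0 0 0 0 0;0 0 0 0 0 0'|tail -3
python3 to.py .4765 -.1191 .0188 -156.5
python3 - <<'E'
from h import *
cv2.imwrite("pics/s6.png",cv2.resize(snapshot("side")[120:240,260:400],None,fx=4,fy=4)[:,:,::-1])
E
```

```text
force: [-0.0, -0.0, -0.9]
opening: 0.0399
gripper_force: 30.0
t 26.52 pos [ 0.4756 -0.1194  0.1111] rpy [-180.     0.  -156.4] j [  9.  10. -31.   0. -49. -75.] shift [-3.200e-03 -1.000e-04  3.075e-01] turn 0.0004
```

View pics/s6.png

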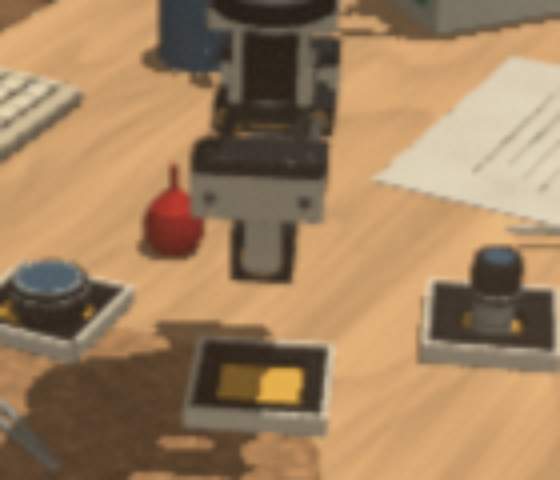

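The prism hangs square at crop (262,250), above its box at (260,385). The lens and eyepiece still sit well. Lowering.

```bash
python3 -m inch '-0.003 0 0.04 0 0 0;-0.003 0 0.1 0 0 0;-0.003 0 0.15 0 0 0;-0.003 0 0.2 0 0 0;-0.003 0 0.23 0 0 0;-0.003 0 0.255 0 0 0;-0.003 0 0.27 0 0 0;-0.003 0 0.28 0 0 0;-0.003 0 0.287 0 0 0;-0.003 0 0.287 0 0 0'|head -4; python3 to.py .4765 -.1191 .0188 -156.5;  python3 -m inch '0 0 0.005 0 0 0;0 0 0.01 0 0 0;0 0 0.013 0 0 0;0 0 0.016 0 0 0;0 0 0.019 0 0 0;0 0 0.021 0 0 0;0 0 0.021 0 0 0;0 0 0.021 0 0 0'
```

```text
clock: 27.4
tool_pos: [0.4763, -0.1195, 0.0247]
orientation: [-180.0, 0.0, -156.5]
force: [0.9, -0.4, -0.7]
t 27.40 pos [ 0.4763 -0.1195  0.0247] rpy [-180.     0.  -156.5] j [  9.  17. -36.   0. -37. -75.] shift [-0.0013  0.001   0.0198] turn 0.0002
clock: 28.07
tool_pos: [0.4762, -0.1196, 0.0187]
orientation: [-180.0, 0.0, -156.5]
force: [-1.8, 0.2, 4.8]
opening: 0.0401
gripper_force: 30.0
```

Contact felt, so I release.

```bash
python3 -m inch '0 0 0 0 0 0;0 0 0 0 0 0;0 0 0 0 0 0;0 0 0 0 0 0;0 0 0 0 0 0;0 0 0 0 0 0;0 0 0 0 0 0' -1|tail -2; python3 -m inch '0 0 -0.04 0 0 0;0 0 -0.12 0 0 0;0 0 -0.24 0 0 0;0 0 -0.34 0 0 0;0 0 -0.42 0 0 0;0 0 -0.45 0 0 0;0 0 -0.45 0 0 0' |tail -3;python3 to.py .4788 .1045 .1 -157.4
```

```text
opening: 0.0811
gripper_force: 0.0
force: [-0.4, -0.1, 0.5]
opening: 0.0876
gripper_force: 0.0
t 29.23 pos [ 0.4776 -0.1195  0.1559] rpy [-179.9    0.3 -156.5] j [  9.   7. -28.   0. -55. -75.] shift [-0.302   0.6829  0.1864] turn 0.0052
```

```bash
python3 -m inch '-0.02 0.04 0 0 0 0;-0.05 0.12 0 0 0 0;-0.09 0.21 0 0 0 0;-0.14 0.31 0 0 0 0.005;-0.18 0.41 0.03 0 0 0.005;-0.22 0.5 0.07 0 0 0.005;-0.26 0.59 0.11 0 0 0.005;-0.29 0.65 0.15 0 0 0.005;-0.302 0.683 0.18 0 0 0.005;-0.302 0.683 0.186 0 0 0.005'>/dev/null; python3 -m inch '0 0 0 0 0 0;0 0 0 0 0 0;0 0 0 0 0 0'>/dev/null
python3 to.py .4788 .1045 .0145 -157.4
python3 - <<'E'
from fit import *
ims={n:snapshot(n) for n in P}
fit("prism",(.4762,-.1195,0.005),z=.004,yaw=np.radians(23.5))
cv2.imwrite("pics/s7.png",cv2.resize(ims["side"][170:290,230:370],None,fx=4,fy=4)[:,:,::-1])
E
```

```text
t 30.32 pos [0.4774 0.1036 0.0978] rpy [-180.     0.  -157.4] j [  35.   10.  -32.    0.  -47. -103.] shift [-0.0053  0.001   0.2776] turn -0.0002
prism top [ 0.4773 -0.1199] yaw 24.6 z 0.0040 cost 0.060
prism side [ 0.4785 -0.1218] yaw 28.1 z 0.0040 cost 0.184
prism top+side [ 0.4773 -0.1201] yaw 26.4 z 0.0018 cost 0.253
```

View pics/s7.png

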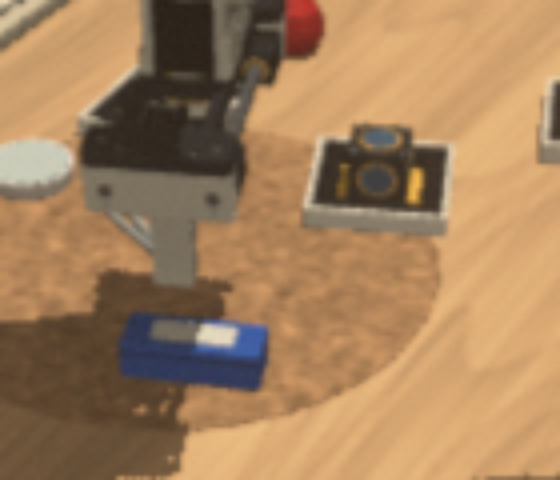

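The prism sits in its hole at crop (380,165), and the slide case is below the gripper at (195,350). Descending to grasp.

```bash
python3 -m inch '-0.005 0.001 0.04 0 0 0;-0.005 0.001 0.1 0 0 0;-0.005 0.001 0.15 0 0 0;-0.005 0.001 0.2 0 0 0;-0.005 0.001 0.24 0 0 0;-0.005 0.001 0.265 0 0 0;-0.005 0.001 0.277 0 0 0;-0.005 0.001 0.277 0 0 0;-0.005 0.001 0.277 0 0 0' |head -4; python3 -m inch '0 0 0 0 0 0;0 0 0 0 0 0;0 0 0 0 0 0;0 0 0 0 0 0;0 0 0 0 0 0;0 0 0 0 0 0;0 0 0 0 0 0;0 0 0 0 0 0;0 0 0 0 0 0' 1; python3 -m inch '0 0 -0.02 0 0 0;0 0 -0.06 0 0 0;0 0 -0.12 0 0 0;0 0 -0.2 0 0 0;0 0 -0.28 0 0 0;0 0 -0.33 0 0 0;0 0 -0.35 0 0 0;0 0 -0.35 0 0 0';python3 to.py .393 .2790 .11 174.2
```

```text
clock: 31.27
tool_pos: [0.479, 0.1053, 0.0149]
orientation: [-180.0, 0.0, -157.4]
force: [0.8, -0.5, 0.1]
clock: 32.02
tool_pos: [0.4786, 0.1053, 0.0144]
orientation: [180.0, -0.0, -157.4]
force: [-0.1, 0.7, -0.2]
opening: 0.0333
gripper_force: 0.2
clock: 32.68
tool_pos: [0.4793, 0.1057, 0.121]
orientation: [180.0, 0.2, -157.4]
force: [-0.1, 0.7, -0.2]
opening: 0.0315
gripper_force: 30.0
t 32.68 pos [0.4793 0.1057 0.121 ] rpy [ 180.     0.2 -157.4] j [  35.    9.  -31.    0.  -50. -103.] shift [0.0434 0.6438 0.0368] turn 0.1579
```

```bash
python3 -m inch '0 0.03 0 0 0 0.01;0.01 0.1 0 0 0 0.03;0.01 0.18 0 0 0 0.05;0.02 0.27 0 0 0 0.07;0.02 0.36 0 0 0 0.09;0.03 0.45 0 0 0 0.11;0.035 0.53 0 0 0 0.13;0.04 0.6 0 0 0 0.15;0.043 0.635 0.02 0 0 0.158;0.043 0.644 0.036 0 0 0.158'>/dev/null; python3 -m inch '0 0 0 0 0 0;0 0 0 0 0 0;0 0 0 0 0 0'>/dev/null
python3 to.py .393 .279 .0184 174.2
python3 - <<'E'
from fit import *
ims={n:snapshot(n) for n in P}
o=get_obs()["tool_pos"]
for z in(.092,.096,.1): fit("slides",(.393,.279,z-.01),z=z,yaw=np.radians(174.2),cams=("side",))
cv2.imwrite("pics/s8.png",cv2.resize(ims["side"][210:350,190:330],None,fx=4,fy=4)[:,:,::-1])
E
```

```text
t 33.77 pos [0.3925 0.2778 0.1082] rpy [-179.9   -0.   174.2] j [  59.    9.  -32.   -0.  -49. -155.] shift [-0.0014  0.0041  0.2994] turn -0.0001
slides side [0.386 0.263] yaw 139.5 z 0.0920 cost 0.418
slides side [0.3815 0.2682] yaw 138.0 z 0.0960 cost 0.423
slides side [0.3815 0.2692] yaw 139.0 z 0.1000 cost 0.426
```

View pics/s8.png

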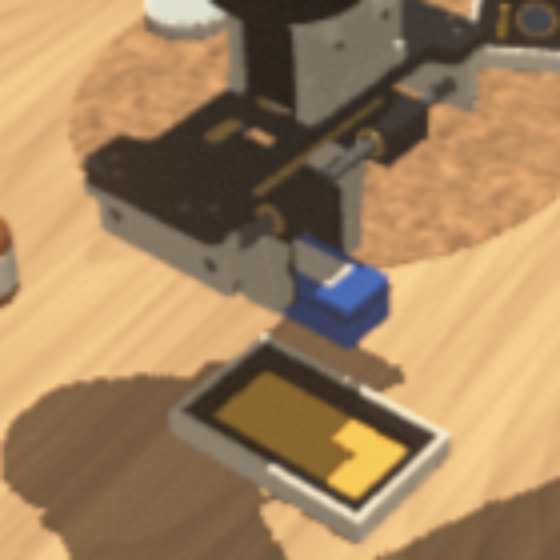

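The slide case is held level and parallel to its box, with its visible end at crop (345,300). I'll check the predicted corner positions for slip.

```bash
python3 -c "
from h import *
a=np.radians(174.2);R=np.array([[np.cos(a),-np.sin(a)],[np.sin(a),np.cos(a)]])
for z in (.0938,.0968):
  for i in(-1,1):
    for j in(-1,1):
      p=R@np.array([i*.042,j*.016])+[.3925,.2778]
      print(z,i,j,((proj('side',[[*p,z],[*p,z+.026]])-[190,210])*4+2).round().tolist())"
```

```text
0.0938 -1 -1 [[216.0, 283.0], [213.0, 242.0]]
0.0938 -1 1 [[260.0, 250.0], [257.0, 209.0]]
0.0938 1 -1 [[349.0, 354.0], [348.0, 312.0]]
0.0938 1 1 [[391.0, 318.0], [391.0, 276.0]]
0.0968 -1 -1 [[216.0, 279.0], [213.0, 237.0]]
0.0968 -1 1 [[259.0, 245.0], [257.0, 204.0]]
0.0968 1 -1 [[349.0, 350.0], [347.0, 307.0]]
0.0968 1 1 [[391.0, 313.0], [390.0, 271.0]]
```

The picture matches, with no meaningful slip. Lowering.

```bash
python3 -m inch '-0.001 0.004 0.04 0 0 0;-0.001 0.004 0.1 0 0 0;-0.001 0.004 0.15 0 0 0;-0.001 0.004 0.19 0 0 0;-0.001 0.004 0.22 0 0 0;-0.001 0.004 0.24 0 0 0;-0.001 0.004 0.255 0 0 0;-0.001 0.004 0.265 0 0 0;-0.001 0.004 0.27 0 0 0;-0.001 0.004 0.27 0 0 0'|head -4; python3 to.py .393 .279 .0184 174.2;  python3 -m inch '0 0 0.004 0 0 0;0 0 0.008 0 0 0;0 0 0.012 0 0 0;0 0 0.015 0 0 0;0 0 0.018 0 0 0;0 0 0.018 0 0 0;0 0 0.018 0 0 0'
```

```text
clock: 34.85
tool_pos: [0.3929, 0.2799, 0.0277]
orientation: [180.0, 0.0, 174.2]
force: [-0.5, -0.8, -0.3]
t 34.85 pos [0.3929 0.2799 0.0277] rpy [180.    0.  174.2] j [  59.   16.  -37.    0.  -37. -155.] shift [-0.0006 -0.003   0.0311] turn -0.0001
clock: 35.43
tool_pos: [0.3928, 0.2798, 0.0222]
orientation: [-180.0, -0.0, 174.2]
force: [0.9, -1.0, -0.0]
opening: 0.0319
gripper_force: 30.0
```

```bash
python3 -m inch '0 0 0.003 0 0 0;0 0 0.006 0 0 0;0 0 0.009 0 0 0;0 0 0.011 0 0 0;0 0 0.013 0 0 0;0 0 0.013 0 0 0;0 0 0.013 0 0 0'
```

```text
clock: 36.02
tool_pos: [0.3928, 0.2798, 0.0185]
orientation: [-180.0, 0.0, 174.2]
force: [-1.8, -0.3, 2.2]
opening: 0.0316
gripper_force: 30.0
```

```bash
python3 -m inch '0 0 0.001 0 0 0;0 0 0.002 0 0 0;0 0 0.002 0 0 0' | sed -n '2p;4p'; python3 -m inch '0 0 0 0 0 0;0 0 0 0 0 0;0 0 0 0 0 0;0 0 0 0 0 0;0 0 0 0 0 0;0 0 0 0 0 0;0 0 0 0 0 0;0 0 0 0 0 0' -1|tail -2; python3 -m inch '0 0 -0.04 0 0 0;0 0 -0.12 0 0 0;0 0 -0.24 0 0 0;0 0 -0.36 0 0 0;0 0 -0.48 0 0 0;0 0 -0.56 0 0 0;0 0 -0.6 0 0 0;0 0 -0.6 0 0 0' |tail -3;python3 to.py .55 -.02 .25 174.2
```

```text
tool_pos: [0.3928, 0.2798, 0.0185]
force: [-4.4, -1.8, 11.7]
opening: 0.0793
gripper_force: 0.0
force: [0.3, 0.6, 0.4]
opening: 0.0876
gripper_force: 0.0
t 37.60 pos [0.3939 0.2812 0.2012] rpy [179.7   0.2 174.2] j [  59.    3.  -25.    0.  -61. -155.] shift [-0.6189 -0.9462 -0.1627] turn 0.0000
```

Firm contact (about 12 N) before release. I move the arm aside and inspect everything.

```bash
python3 -m inch '-0.02 -0.04 0 0 0 0;-0.07 -0.12 -0.02 0 0 0;-0.14 -0.22 -0.05 0 0 0;-0.21 -0.33 -0.08 0 0 0;-0.28 -0.44 -0.11 0 0 0;-0.35 -0.54 -0.14 0 0 0;-0.42 -0.64 -0.16 0 0 0;-0.47 -0.72 -0.16 0 0 0;-0.5 -0.76 -0.16 0 0 0;-0.5 -0.76 -0.16 0 0 0'|tail -4
python3 - <<'E'
from fit import *
ims={n:snapshot(n) for n in P}
fit("slides",(.3928,.2798,.005),z=.004,yaw=np.radians(174.2))
s=ims["side"];cv2.imwrite("pics/s9.png",np.vstack([np.hstack([cv2.resize(s[240:350,140:310],(420,272)),cv2.resize(s[170:240,230:410],(350,272))]),cv2.resize(ims["top"],(770,300))[:, :]] )[:,:,::-1])
E
```

```text
orientation: [-179.9, -0.2, 174.0]
force: [0.3, 0.1, 0.1]
opening: 0.0877
gripper_force: 0.0
slides side [0.3945 0.2787] yaw 170.4 z 0.0040 cost 0.119
```

View pics/s9.png

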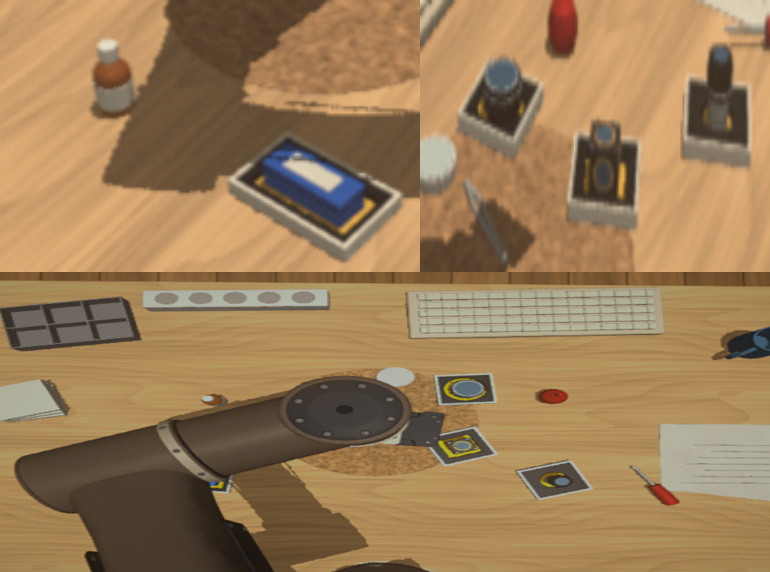

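All four parts sit level in their holes with yellow showing around them: slides (312,180), lens (500,90), prism (603,160) and eyepiece (718,90). The bottle is upright at (113,80) and the gripper is clear, so I hand in.

```bash
python3 -c "
from plant import *
print(close_job())"
```

```text
the job is handed in; nothing more can be done
None
```

The lens, eyepiece, prism block and slide case are each upright and down in their own boxes and released, the bottle is still standing, and the job was handed in at about 39 s.

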